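# Lay the product bottle in its travel cradle and swing the hold-down over it

### The job

Get the small white capped bottle ready for travel: lay it on its side in the grey cradle, cap in the narrow notch at the raised end and foot down by the end plate, and let go of it. Then swing the cradle's steel hold-down arm over centre so that its rubber pad rests on the bottle. Leave the tin, the spray bottle and the brush where they are.

Things in the scene. Friction and masses are not known exactly. Their poses are not given: they have to be found in the camera images.
- bottle: Bottle to lay down: white, round, grey screw cap, no trigger, standing upright. Body 58 mm diameter up to 118 mm above the foot, shoulder narrowing to 34 mm at 130 mm, cap 32 mm diameter from 130 to 160 mm (top). 0.18 to 0.35 kg, centre of mass about 66 mm above the foot. Origin: centre of the foot; z axis: from foot to cap (up at the start).
- bottle_cap (a point): Centre of the top face of the bottle's cap, on its axis, 160 mm from the foot.
- bed: Bed of the fixed grey cradle (base plate 210 x 130 mm), sloping up 20 degrees to the cap end. Origin: where the centre of the bottle's foot belongs, 55 mm above the cart top. x axis: the lying bottle's axis, foot to cap, rising 20 degrees; y: level, towards the hold-down's hinge; z: square to the bed, up. The lying bottle's cap top is at x = 160 mm.
- body_rest (a point): Wide aluminium 90-degree V for the bottle's body, from x = 15 to 72 mm in the bed's frame, lips at y = +-35, z = -10 mm. The point is on the lying bottle's axis at x = 43 mm. Below the V's low end is an end plate for the foot: face at x = -3 mm, 60 mm wide, top at z = 10 mm.
- notch (a point): Narrow V notch for the cap, from x = 140 to 155 mm in the bed's frame, lips at y = +-23, z = -3 mm. The point is on the lying bottle's axis at x = 147 mm. Between the V and the notch (x = 72 to 140 mm) the bed is open, with only a 24 mm wide beam below z = -34 mm: room for fingers.
- holddown (a joint): Hold-down arm's angle (rad). 0: closed, across the bed, pad just touching a seated bottle; grows as it opens; 1.57: standing up; starts leaning past upright, away from the bed, at 1.68 to 1.95; stops at -0.15 and 2.3. Light friction holds it near upright; beyond 30 to 40 degrees from upright it falls by its own weight (0.12 kg).
- holddown_hinge (a point): Axis of the hold-down's hinge, at (45, 54, 36) mm in the bed's frame; the axis runs along the bed's x. Its post spans x = 36 to 54, y = 48 to 62 mm, top at z = 42 mm.
- holddown_tip (a point): Middle of the black cross handle (46 mm long along the bed's x, 14 mm diameter) at the arm's free end, 106 mm from the hinge. The arm is a steel flat 14 mm wide, 6 mm thick; closed, it reaches from the hinge to the bed's -y side; a rubber pad 22 mm in diameter is under it, 54 mm from the hinge.
- tin: Bystander: squat round steel tin with a dark lid, 90 mm diameter, 59 mm high, standing on the cart. Origin: centre of its underside.
- sprayer: Bystander: tall white trigger spray bottle, 72 mm diameter, 235 mm high, with grey trigger head. Origin: centre of its underside.
- brush: Bystander: wooden-backed hand brush lying bristles down, 130 x 45 x 42 mm. Origin: centre of its underside.
There are look-alikes about, which are no part of the job. Leave any turquoise look-alike of the bottle alone.

How it is judged (in metres and radians):
On the way, in this order (a step that is already met when the one before it is completed fails the run):
1. the bottle lies in the cradle, cap in the notch, released, with the hold-down still open (x of bottle in the frame of bed between -0.008 and 0.02 m and y of bottle in the frame of bed between -0.01 and 0.01 m and z of bottle in the frame of bed between -0.01 and 0.01 m and x of bottle_cap in the frame of bed between 0.148 and 0.182 m and y of bottle_cap in the frame of bed between -0.01 and 0.01 m and z of bottle_cap in the frame of bed between -0.01 and 0.01 m and contact force between the fingers and bottle below 0.1 N and value of joint holddown above 1.2 rad and linear speed of bottle below 0.02 m/s), for 0.3 s.
2. the hold-down arm is over centre and down on the bottle (value of joint holddown between -0.1 and 0.12 rad and x of bottle in the frame of bed between -0.008 and 0.02 m and y of bottle in the frame of bed between -0.01 and 0.01 m and z of bottle in the frame of bed between -0.01 and 0.01 m and x of bottle_cap in the frame of bed between 0.148 and 0.182 m and y of bottle_cap in the frame of bed between -0.01 and 0.01 m and z of bottle_cap in the frame of bed between -0.01 and 0.01 m), for 0.2 s.
At the end, for the whole second after the job is handed in: The bottle lies released and still in the cradle, cap in the raised notch: foot and cap within 10 mm of the bed's axis sideways and in height, foot between 8 mm short of and 20 mm beyond its place along the bed; the hold-down is at rest on it, joint -0.1 to 0.12 rad (all of step 2 and contact force between the fingers and bottle below 0.1 N and linear speed of bottle below 0.02 m/s and velocity of joint holddown between -0.1 and 0.1 rad/s); the robot touches nothing.
It fails at once if the tin, spray bottle or brush is shifted by more than 30 mm or the spray bottle is tipped (distance of any of tin, sprayer, brush from where it was at the start of the episode above 0.03 m or angle between sprayer's own z axis and vertical above 0.5 rad).
It also fails if it takes over 61 s, if anything falls off the work surface, if the arm or the gripper's body presses on something with over 40 N, if the wrist force passes 120 N, or if a joint passes its speed limit or range.

### The arm

A 7-joint arm with a two-finger parallel gripper is mounted at the origin on the work surface. World frame = base frame: x ahead of the robot, y to its left, z up, the work surface at z = 0. Lengths are in mm, angles in rad, forces in N, time in s.
With the tool pointing down it reaches from about 400 to 875 mm from the base axis. Payload 4.4 kg.
Tool frame: the origin (TCP) lies at the very end of the fingers, on their centre line; the grasp point (between the pads) lies 19 mm behind it; z points along the fingers, y is the direction in which the jaws open and shut (so a half turn about z gives the same grasp; the last joint's range is limited). The gripper opens to 85 mm and grips with 20 to 120 N. Pads are 22 mm wide; open, the fingers measure 114 mm over their backs; the gripper's body (76 mm by 85 mm) begins 54 mm behind the grasp point. The pads swing forward as they close: fully open they stand 13 mm farther back than shut.
Start: joints at [-1.301, 0.628, 0.038, 1.517, -0.027, 0.996, -0.02], TCP at [214.166, 613.719, 191.813] pointing down, gripper open.
Joint ranges: [-3.06, 3.06], [-0.37, 2.12], [-1.25, 1.32], [0.18, 2.47], [-1.1, 4.24], [0.23, 1.98], [-2.94, 2.94]. Speed limits (rad/s): [2.57, 2.57, 3.14, 3.14, 3.14, 3.14, 3.14].

### API

Orientations are given as [roll, pitch, yaw] about the fixed x, y, z axes, in that order (R = Rz(yaw) Ry(pitch) Rx(roll)).
In Python, from cell import ctrl gives the robot as it stands.
- The arm moves only by the shell command python3 -m pendant 'ROWS'. ROWS is JSON, a list of rows, each a list of 7 numbers: the shift along the world's x, y, z in m, then the turn, a rotation vector about the world's x, y, z in rad, then the opening, from -1 (shut) to 1 (fully open). A call has 1 to 8 rows; each row is the pose to reach, as a shift and turn from the pose commanded when the call began; what a row does not reach only later rows make up. A row lasts 1/10 s, in which the tool goes at most 50 mm and 8.59 degrees, less where a joint would pass 70% of its speed; a pose out of reach is approached as far as the arm can. A call with a gripper value outside its range is refused whole. The fingers move at their own pace and stop on an object; the grip force is fixed at half the most. Time passes only in rows, so rows that repeat a pose let the fingers close. It gives the time, the measured TCP pose, the force and the opening at its end, in the units of the state.
- ctrl.read_state(): the state, without advancing time (a new reading comes with each control period).
- ctrl.get_image(name): name is "side" or "top"; returns the picture (400x640x3 uint8, blue, green, red); there is no depth.
- ctrl.get_calibration(name): a dict with "fx", "fy", "cx", "cy" (pixels), "dist_coeffs" ([k1, k2, p1, p2, k3] as OpenCV has them; the pictures are not rectified), "R" (3x3) and "t" (3): a world point X has camera coordinates R X + t. Camera axes: x right, y down, z forward; pixel columns grow to the right and rows downward; lengths in mm; the calibration is good to about 2 mm. A picture is of the moment at which its call begins. get_calibration takes no time and is no camera call.
- ctrl.finish_job(): hands the job in, once; it reports no verdict.
The state is a dict: "clock": time; "qpos": joint angles; "qd": joint speeds; "tau": joint torques, N m; "eef_pos": TCP position; "tool_rot": TCP orientation; "force": force on the tool from outside, world axes, zero at the start; "torque": the same for the moment, N m; "width": finger opening in mm.
Only numpy, scipy, OpenCV 4.12 (cv2) and the standard library are available. Lean on these libraries where they do the work, as an engineer would, in place of code of your own. Each camera call takes 0.05 s, during which the arm holds its last target. There are 200 camera calls.

## Working session

There is one attempt and no reset: what is moved stays moved. The work goes in short steps, Python scripts to look and compute and a shell command to move; the robot and the scene stay as the last step left them, time stands still between calls to the robot, and variables do not carry over. Pictures are saved under pics/ and viewed, about 8 in all and at most 12, crops included, and the job is handed in when it is done.

```bash
ls; mkdir -p pics; python3 - <<'E'
from cell import ctrl
import cv2,json
for n in("side","top"):
    cv2.imwrite(f"pics/{n}0.png",ctrl.get_image(n)); c=ctrl.get_calibration(n); print(n,{k:(v.tolist() if hasattr(v,'tolist') else v) for k,v in c.items()})
print(ctrl.read_state())
E
```

```text
pics
side {'fx': 479.00407541394196, 'fy': 479.00407541394196, 'cx': 317.55787985805074, 'cy': 200.38494557948306, 'dist_coeffs': [-0.06727851659646548, 0.0, 0.0, 0.0, 0.0], 'R': [[-0.9886692611256268, -0.14888793498414696, 0.01911739839682827], [-0.12243458836089616, 0.726138470706694, -0.6765594526223411], [0.08684966135918169, -0.6712341649349356, -0.7361398183401675]], 't': [610.4885327057482, 216.18545520114722, 1316.6424419615198]}
top {'fx': 432.2530778982, 'fy': 432.2530778982, 'cx': 319.65732864052706, 'cy': 190.2511990198918, 'dist_coeffs': [-0.11281400610558502, 0.0, 0.0, 0.0, 0.0], 'R': [[-0.002731490351074509, -0.9997229582773443, -0.023378315885819786], [-0.9833366908430398, 0.006934833275103759, -0.18166138975937302], [0.18177318669793494, 0.022492549447354772, -0.9830832079824354]], 't': [-56.44544595439352, 639.4357272551003, 1078.9417953430977]}
{'clock': 0.1, 'qpos': array([-1.30078322,  0.62922548,  0.03847761,  1.51826229, -0.02700659,
        0.99628332, -0.01998997]), 'qd': array([-0.00092984, -0.00134747,  0.00016582, -0.00232959,  0.00138937,
        0.00213809,  0.00011128]), 'tau': array([ 3.69338915e-03, -5.64530897e+01,  1.23080581e+00, -1.93974298e+01,
        1.12873170e-02,  5.35875370e-03,  3.28493797e-06]), 'eef_pos': array([213.98497146, 613.11758094, 191.00176052]), 'tool_rot': array([-3.13993330e+00,  2.86474701e-05,  2.80575957e+00]), 'force': array([ 0.5377079 ,  0.08559011, -0.2483755 ]), 'torque': array([ 0.05501974, -0.01313034,  0.03791943]), 'width': 85.5667782577313}
```

View pics/side0.png

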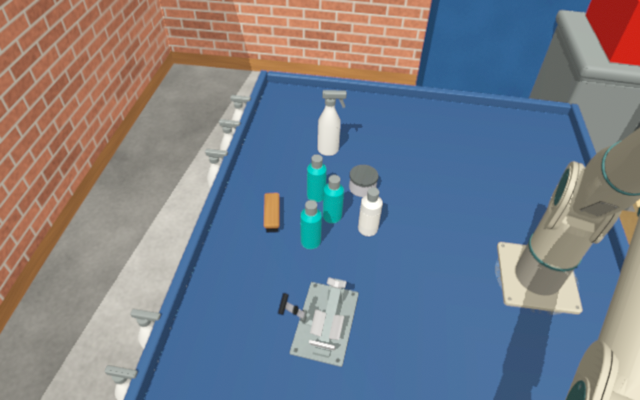

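View pics/top0.png

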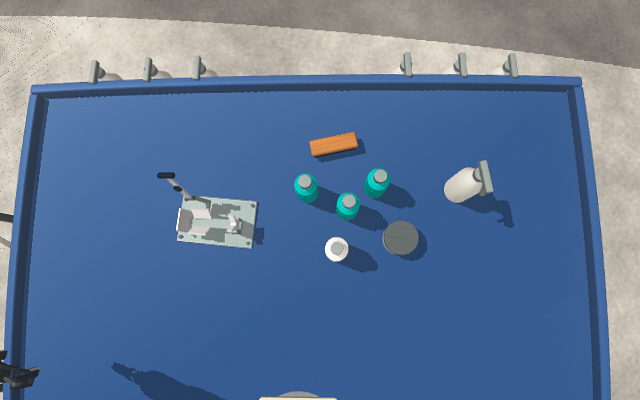

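White candidates: the small capped bottle at side (370,214)/top (337,249), the spray bottle at side (330,125), which has a trigger, and blurred bottle-like things off the table. Only the first is white with a grey cap and no trigger. I'll confirm it in one enlarged crop.

```bash
cat > h.py <<'E'
import numpy as np, cv2
from cell import ctrl
C={n:{k:np.array(v) for k,v in ctrl.get_calibration(n).items()} for n in("side","top")}
for c in C.values(): c['K']=np.array([[c['fx'],0,c['cx']],[0,c['fy'],c['cy']],[0,0,1.]],float)
def ray(n,uv):
    c=C[n]; p=cv2.undistortPoints(np.array([[uv]],float),c['K'],c['dist_coeffs'])[0,0]
    return -c['R'].T@c['t'], c['R'].T@np.array([*p,1.])
def plane(n,uv,z): o,d=ray(n,uv); return o+d*(z-o[2])/d[2]
def tri(a,b):
    (o,d),(p,e)=ray("side",a),ray("top",b); s=np.linalg.lstsq(np.c_[d,-e],p-o,rcond=None)[0]
    A,B=o+d*s[0],p+e*s[1]; return (A+B)/2,np.linalg.norm(A-B)
def proj(n,X): c=C[n]; return cv2.projectPoints(np.array(X,float).reshape(-1,3),cv2.Rodrigues(c['R'])[0],c['t'],c['K'],c['dist_coeffs'])[0][:,0]
def crop(img,x,y,w,h,s): return cv2.resize(img[y:y+h,x:x+w],None,fx=s,fy=s,interpolation=cv2.INTER_CUBIC)
E
python3 - <<'E'
from h import *
s=cv2.imread('pics/side0.png');t=cv2.imread('pics/top0.png')
a=np.hstack([crop(t,150,160,110,100,5),np.zeros((500,5,3),np.uint8),crop(t,312,225,45,100,5)])
cv2.imwrite('pics/c1.png',a)
b=np.hstack([crop(s,270,270,95,100,5),np.zeros((500,5,3),np.uint8),crop(s,350,170,50,100,5)])
cv2.imwrite('pics/c2.png',b)
E
```

```text
(no output)
```

View pics/c1.png

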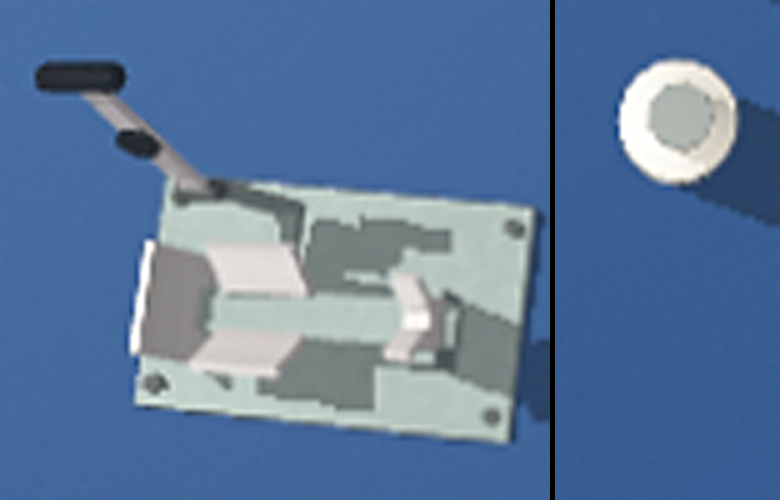

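View pics/c2.png

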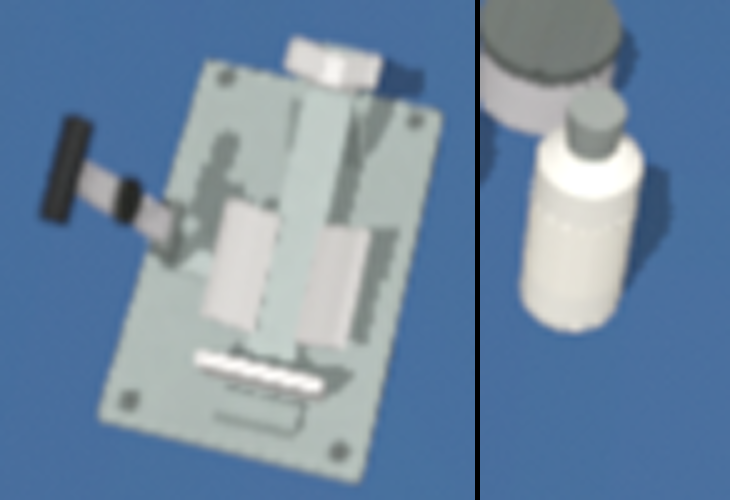

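The crop confirms it: the white bottle has a grey cap and no trigger (top cap ≈ (286,...) crop right panel → (337,248); side cap ≈ (369,192)). The cradle's notch is to the right in the top view, the hold-down leans away at the upper left, and the end plate is at the left. Next I compute poses from labelled points.

```bash
python3 - <<'E'
from h import *
from scipy.spatial.transform import Rotation as Ro
s=cv2.imread('pics/side0.png');t=cv2.imread('pics/top0.png')
S,Cc=np.sin(np.radians(20)),np.cos(np.radians(20))
L={'top':(150,160,[((-3,30,10),(155,243)),((-3,-30,10),(140,354)),((15,35,-10),(207,245)),((72,35,-10),(287,245)),((15,-35,-10),(192,368)),((72,-35,-10),(280,375)),((140,23,-3),(395,273)),((155,23,-3),(417,275)),((140,-23,-3),(385,358)),((155,-23,-3),(408,362))]),
'side':(270,270,[((-3,30,10),(195,350)),((-3,-30,10),(325,378)),((15,35,-10),(203,315)),((72,35,-10),(225,200)),((15,-35,-10),(347,347)),((72,-35,-10),(370,228)),((140,23,-3),(287,62)),((155,23,-3),(290,38)),((140,-23,-3),(377,88)),((155,-23,-3),(382,57))])}
def fit(P,Q):
    p,q=P.mean(0),Q.mean(0); a=np.arctan2(*( lambda H:(H[0,1]-H[1,0],H[0,0]+H[1,1]))((P-p).T@(Q-q)))
    R=np.array([[np.cos(a),-np.sin(a)],[np.sin(a),np.cos(a)]]); return a,q-R@p,(P@R.T+q-R@p)-Q
PP,QQ=[],[]
for n,(ox,oy,l) in L.items():
    P=[];Q=[]
    for (x,y,z),(u,v) in l:
        P.append((x*Cc-z*S,y));Q.append(plane(n,(ox+u/5-.4,oy+v/5-.4),55+x*S+z*Cc)[:2])
    a,o,e=fit(np.array(P),np.array(Q));print(n,np.degrees(a),o);print(e.round(1).tolist());PP+=P;QQ+=Q
a,o,e=fit(np.array(PP),np.array(QQ));print('both',np.degrees(a),o)
q=[plane('top',(150+u/5-.4,160+v/5-.4),6)[:2] for u,v in [(168,180),(540,207),(510,440),(135,405)]]
d=q[1]+q[2]-q[0]-q[3];print('plate',np.degrees(np.arctan2(d[1],d[0])),np.linalg.norm(q[1]-q[0]),np.linalg.norm(q[2]-q[1]),sum(q)/4)
print('cap centre', plane('top',(312+(682-555)/5-.4,225+117/5-.4),160), plane('side',(350+(598-480)/5-.4,170+108/5-.4),160))
# handle
print('tip',tri((270+66/5-.4,270+170/5-.4),(150+80/5-.4,160+77/5-.4)))
for n,i in(('top',t),('side',s)):
    m=(i.min(2)>150)&(cv2.cvtColor(i,cv2.COLOR_BGR2HSV)[...,1]<45); k,lab,st,c=cv2.connectedComponentsWithStats(m.astype(np.uint8))
    print(n,[(st[j][:5].tolist(),c[j].round(1).tolist()) for j in range(1,k) if st[j][4]>100 and abs(c[j]-([337,249] if n=='top' else [370,214])).max()<40])
E
```

```text
top -95.13317497591184 [561.80261698 305.20053778]
[[-0.1, -0.2], [-1.0, 0.0], [2.1, -0.1], [0.2, -4.0], [-1.9, 1.1], [-1.5, 1.3], [1.5, 0.9], [2.0, -0.6], [-1.2, 1.3], [-0.0, 0.2]]
side -95.34767543502619 [560.95152297 305.48434753]
[[-1.9, -0.8], [0.3, 0.4], [0.8, -0.2], [-1.9, -1.4], [1.2, 0.7], [-0.1, 1.1], [1.1, 2.4], [-0.4, -0.8], [0.8, -1.1], [0.0, -0.3]]
both -95.2409103260896 [561.37769135 305.3425129 ]
plate -94.73609666795055 211.60041106372447 128.50843599375122 [564.66094713 224.76124278]
cap centre [ 482.85971008 -102.02987642  160.        ] [ 481.97376424 -101.98146318  160.        ]
tip (array([651.80585497, 302.18962741, 198.89759765]), np.float64(1.1684407568150303))
top [([325, 237, 23, 25, 450], [336.0, 248.7])]
side [([350, 182, 33, 54, 978], [367.7, 209.3])]
```

```bash
python3 -m pendant '[[0.15,-0.34,0.07,0,0,-0.7,1],[0.15,-0.34,0.07,0,0,-0.7,1],[0.15,-0.34,0.07,0,0,-0.7,1],[0.15,-0.34,0.07,0,0,-0.7,1],[0.15,-0.34,0.07,0,0,-0.7,1],[0.15,-0.34,0.07,0,0,-0.7,1],[0.15,-0.34,0.07,0,0,-0.7,1],[0.15,-0.34,0.07,0,0,-0.7,1]]'; python3 -m pendant '[[0.13,-0.29,0,0,0,-0.625,1],[0.13,-0.29,0,0,0,-0.625,1],[0.13,-0.29,0,0,0,-0.625,1],[0.13,-0.29,0,0,0,-0.625,1],[0.13,-0.29,0,0,0,-0.625,1],[0.13,-0.29,0,0,0,-0.625,1],[0.13,-0.29,0,0,0,-0.625,1],[0.13,-0.29,0,0,0,-0.625,1]]'; python3 -c "
from cell import ctrl;s=ctrl.read_state();print(s['qpos'].round(3),s['eef_pos'],s['tool_rot'])"
```

```text
clock: 0.9
eef_pos: [365.5, 269.6, 262.5]
tool_rot: [3.141, 0.001, 2.101]
force: [1.9, 1.0, -0.1]
width: 85.2
clock: 1.7
eef_pos: [494.7, -20.0, 261.7]
tool_rot: [3.141, 0.002, 1.474]
force: [0.4, 1.2, 0.5]
width: 85.2
[-0.412  0.362  0.545  1.854 -0.22   0.985  0.13 ] [494.7092101  -20.04927148 261.65994419] [3.14116297e+00 1.88504968e-03 1.47449306e+00]
```

```bash
python3 -m pendant '[[0,0,0,-1.217,0.11,0,1],[0,0,0,-1.217,0.11,0,1],[0,0,0,-1.217,0.11,0,1],[0,0,0,-1.217,0.11,0,1],[0,0,0,-1.217,0.11,0,1],[0,0,0,-1.217,0.11,0,1],[0,0,0,-1.217,0.11,0,1],[0,0,0,-1.217,0.11,0,1]]'; python3 -c "
from cell import ctrl;s=ctrl.read_state();print(s['qpos'].round(3),s['eef_pos'],s['tool_rot'])
from scipy.spatial.transform import Rotation as R;print(R.from_euler('xyz',s['tool_rot']).as_matrix().round(3))"
```

```text
clock: 2.5
eef_pos: [494.5, -13.3, 261.1]
tool_rot: [3.141, 1.204, 1.485]
force: [0.3, -0.6, -0.2]
width: 85.2
[-1.076  0.996  0.811  1.721  0.403  1.275 -0.662] [494.47296957 -13.2742038  261.0694255 ] [3.14105933 1.20370413 1.48540541]
[[ 0.031  0.996 -0.079]
 [ 0.358 -0.085 -0.93 ]
 [-0.933  0.    -0.359]]
```

```bash
python3 -m pendant '[[-0.004,0,-0.05,0,0,0,1],[-0.004,0,-0.09,0,0,0,1],[-0.004,0,-0.13,0,0,0,1],[-0.004,0,-0.13,0,0,0,1],[-0.004,0,-0.13,0,0,0,1]]'; python3 - <<'E'
from h import *
s=ctrl.read_state();print(s['qpos'].round(3),s['eef_pos'],s['tool_rot'])
a=ctrl.get_image('top');b=ctrl.get_image('side')
cv2.imwrite('pics/pre.png',np.hstack([crop(a,260,160,130,130,3),crop(b,310,130,130,130,3)]))
E
```

```text
clock: 3.0
eef_pos: [489.9, -16.0, 132.7]
tool_rot: [-3.139, 1.202, 1.484]
force: [-0.2, -0.4, 0.7]
width: 85.5
[-1.04   1.185  0.729  1.733  0.321  1.135 -0.772] [489.88584919 -15.99490841 132.65635478] [-3.13890719  1.20194793  1.48416503]
```

View pics/pre.png

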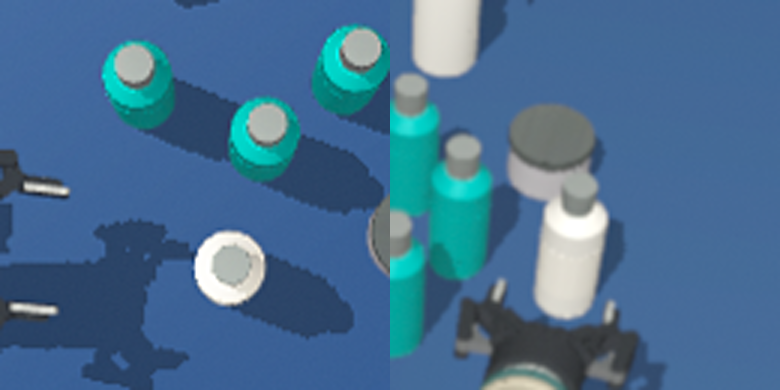

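The open fingers (top crop rows 188 and 312) straddle the bottle's line of approach, and nothing else is near. I'll go in and close.

```bash
python3 -m pendant '[[-0.003,-0.03,-0.013,0,0,0,1],[-0.006,-0.06,-0.026,0,0,0,1],[-0.008,-0.085,-0.034,0,0,0,1],[-0.009,-0.104,-0.039,0,0,0,1],[-0.009,-0.104,-0.039,0,0,0,1],[-0.009,-0.104,-0.039,0,0,0,1]]'; python3 -m pendant '[[0,0,0,0,0,0,-1],[0,0,0,0,0,0,-1],[0,0,0,0,0,0,-1],[0,0,0,0,0,0,-1],[0,0,0,0,0,0,-1],[0,0,0,0,0,0,-1],[0,0,0,0,0,0,-1],[0,0,0,0,0,0,-1]]'
```

```text
clock: 3.7
eef_pos: [482.0, -119.7, 94.0]
tool_rot: [3.135, 1.198, 1.475]
force: [-0.2, 0.9, -0.1]
width: 85.4
clock: 4.5
eef_pos: [481.1, -120.3, 92.7]
tool_rot: [-3.141, 1.2, 1.481]
force: [0.8, -0.3, -0.2]
width: -0.3
```

Width -0.3 means the grasp is empty, so I look.

```bash
python3 - <<'E'
from h import *
a=ctrl.get_image('top');b=ctrl.get_image('side')
cv2.imwrite('pics/g1.png',np.hstack([crop(a,260,160,130,130,3),crop(b,310,130,130,130,3)]))
E
```

```text
(no output)
```

View pics/g1.png

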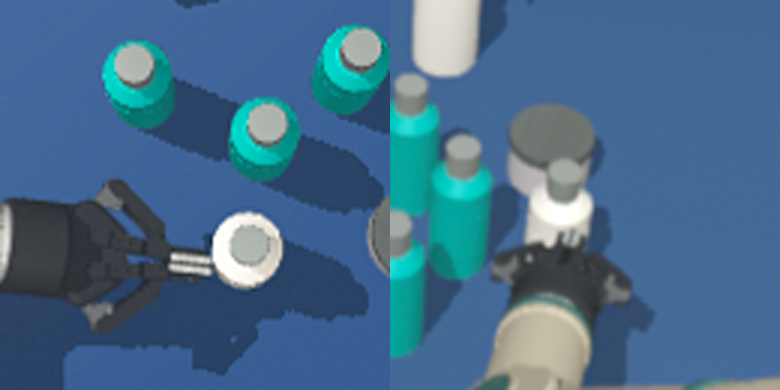

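The bottle still stands but was squeezed out forward by the closing fingers. It is now at top crop (248,247), with the fingertips at (212,262). I measure both.

```bash
python3 - <<'E'
from h import *
print('tip by picture',plane('top',(260+211/3,160+263/3),93))
print('cap',plane('top',(260+249/3,160+246/3),160),plane('side',(310+(566-390)/3,130+174/3),160))
print('pre fingers', plane('top',(260+68/3,160+189/3),133),plane('top',(260+57/3,160+311/3),133))
print('cap before in pre',plane('top',(260+233/3,160+265/3),160))
print(proj('top',[480.8,-120,93.]),proj('side',[480.8,-120,93.]))
s=ctrl.read_state();print(s['eef_pos'],s['tool_rot'],s['qpos'])
E
```

```text
tip by picture [487.08984867 -86.55792233  93.        ]
cap [ 496.76919475 -116.1881808   160.        ] [ 495.19977666 -112.08405623  160.        ]
pre fingers [545.04593928  28.77384682 133.        ] [447.23534796  36.56116325 133.        ]
cap before in pre [ 482.07627067 -103.57908748  160.        ]
[[343.79820974 250.13541069]] [[371.60938775 202.92102255]]
[ 481.10803316 -120.2709922    92.66746771] [-3.14098311  1.19981329  1.48117528] [-0.94079693  1.25310159  0.75732295  1.8861561   0.38110447  0.86470292
 -0.81860207]
```

```bash
python3 - <<'E'
from h import *
S=lambda u,v:(310+(u-390)/3,130+v/3); T=lambda u,v:(260+u/3,160+v/3)
print(tri(S(571,231),T(211,263)),tri(S(501,281),T(69,190)),tri(S(613,302),T(58,311)))
E
```

```text
(array([484.98878736, -86.42986339, 112.12434892]), np.float64(2.279854512789889)) (array([540.84132019,  25.01707289, 160.37027952]), np.float64(0.9095270178949434)) (array([445.46035209,  32.67941444, 160.69272417]), np.float64(2.7805632684523838))
```

Both views put the real fingertips about 36 mm behind the reported TCP along the tool: 36 shut, and 49 open, which is 36 plus the 13 mm swing. So I must aim about 40 mm deeper. The bottle now stands at about (496,-114). I back off, open and re-approach.

```bash
python3 -m pendant '[[0.005,0.04,0.016,0,0,0,-1],[0.02,0.071,0.032,0,0,0,0],[0.02,0.071,0.032,0,0,0,1],[0.02,0.071,0.032,0,0,0,1],[0.02,0.071,0.032,0,0,0,1],[0.02,0.071,0.032,0,0,0,1],[0.02,0.071,0.032,0,0,0,1],[0.02,0.071,0.032,0,0,0,1]]';python3 - <<'E'
from h import *
from scipy.spatial.transform import Rotation as R
s=ctrl.read_state();M=R.from_euler('xyz',s['tool_rot']).as_matrix();print(M.round(3))
g=np.array([496,-114,100])+60*M[:,2]-s['eef_pos'];print('shift to grasp',g)
a=ctrl.get_image('top');cv2.imwrite('pics/p2.png',crop(a,260,160,130,130,4))
E
```

```text
clock: 5.4
eef_pos: [500.7, -49.8, 124.7]
tool_rot: [-3.14, 1.201, 1.482]
force: [-0.2, 0.1, 0.1]
width: 85.6
[[ 0.032  0.996 -0.085]
 [ 0.36  -0.091 -0.928]
 [-0.932 -0.001 -0.362]]
shift to grasp [  -9.841256   -119.86394113  -46.44782006]
```

View pics/p2.png

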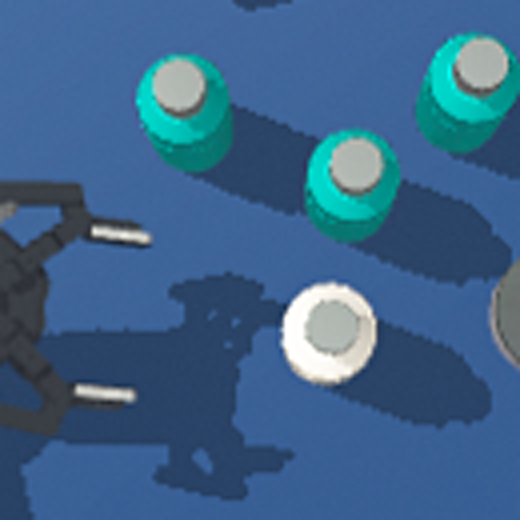

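```bash
python3 - <<'E'
from h import *
T=lambda u,v:(260+u/4,160+v/4)
print('turq',plane('top',T(356,165),160),'cap',plane('top',T(333,326),160),'sh',plane('top',T(329,333),118))
print('fingers',plane('top',T(150,238),150),plane('top',T(134,396),150))
E
```

```text
turq [ 593.20673418 -131.5673784   160.        ] cap [ 497.93362561 -116.78593479  160.        ] sh [ 496.39890758 -115.6131035   118.        ]
fingers [551.46027361  -8.54157134 150.        ] [4.57897883e+02 4.04574325e-01 1.50000000e+02]
```

```bash
python3 -m pendant '[[-0.002,-0.03,-0.011,0,0,0,1],[-0.004,-0.06,-0.023,0,0,0,1],[-0.006,-0.09,-0.034,0,0,0,1],[-0.008,-0.12,-0.046,0,0,0,1],[-0.008,-0.12,-0.046,0,0,0,1],[-0.008,-0.12,-0.046,0,0,0,1]]'; python3 -m pendant '[[0,0,0,0,0,0,-1],[0,0,0,0,0,0,-1],[0,0,0,0,0,0,-1],[0,0,0,0,0,0,-1],[0,0,0,0,0,0,-1],[0,0,0,0,0,0,-1],[0,0,0,0,0,0,-1],[0,0,0,0,0,0,-1]]'
```

```text
clock: 6.05
eef_pos: [492.8, -169.8, 78.8]
tool_rot: [-3.14, 1.201, 1.481]
force: [0.3, 0.5, 0.2]
width: 85.4
clock: 6.85
eef_pos: [493.8, -169.1, 79.1]
tool_rot: [3.14, 1.2, 1.48]
force: [1.7, 3.4, 3.5]
width: 56.2
```

Gripped (56 mm). Lift and check.

```bash
python3 -m pendant '[[0,0,0.02,0,0,0,-1],[0,0,0.05,0,0,0,-1],[0,0.02,0.09,0,0,0,-1],[0,0.05,0.13,0,0,0,-1],[0,0.08,0.17,0,0,0,-1],[0,0.1,0.2,0,0,0,-1],[0,0.1,0.2,0,0,0,-1],[0,0.1,0.2,0,0,0,-1]]'; python3 - <<'E'
from h import *
s=ctrl.read_state();print(s['qpos'].round(3),s['eef_pos'],s['tool_rot'],s['force'])
a=ctrl.get_image('top');b=ctrl.get_image('side')
cv2.imwrite('pics/l1.png',np.hstack([crop(a,240,180,130,130,3),crop(b,310,80,130,130,3)]))
E
```

```text
clock: 7.65
eef_pos: [492.5, -69.1, 277.5]
tool_rot: [-3.139, 1.198, 1.483]
force: [0.3, -0.5, -3.6]
width: 56.3
[-1.042  0.962  0.869  1.802  0.442  1.176 -0.628] [492.5158668  -69.05316923 277.50223915] [-3.13894521  1.1978022   1.48310876] [ 0.28738843 -0.53441118 -3.62022356]
```

View pics/l1.png

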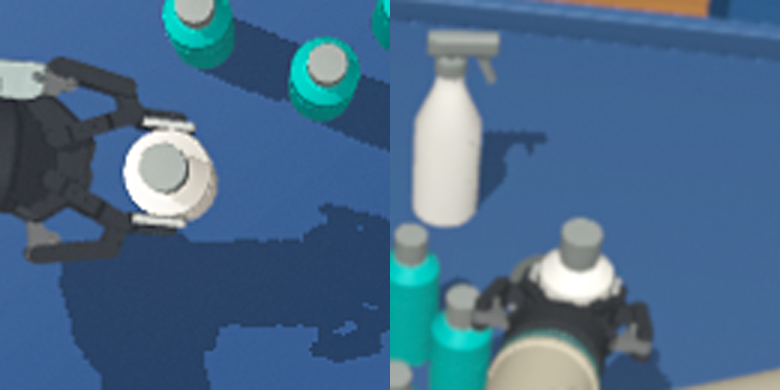

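```bash
cat >> h.py <<'E'
from scipy.spatial.transform import Rotation as R
a_=np.radians(-95.2); d_=np.array([np.cos(a_),np.sin(a_),0]); C2,S2=np.cos(np.radians(20)),np.sin(np.radians(20))
BO=np.array([561.4,305.3,55.]); BX=d_*C2+[0,0,S2]; BY=np.array([-d_[1],d_[0],0]); BZ=np.cross(BX,BY); B=np.c_[BX,BY,BZ]
def tobed(X): return B.T@(np.asarray(X)-BO)
E
python3 - <<'E'
from h import *
c,e=tri((310+193/3,80+228/3),(240+164/3,180+166/3));print('cap',c,e)
s=ctrl.read_state();M=R.from_euler('xyz',s['tool_rot']).as_matrix()
ct=M.T@(c-s['eef_pos']); print('cap in tool',ct,'up in tool',M.T@[0,0,1])
M0=R.from_euler('xyz',[3.14,1.2,1.48]).as_matrix()
print('expected cap in tool from grasp',M0.T@(np.array([496.5,-115,160])-[493.8,-169.1,79.1]))
E
```

```text
cap [495.71453402 -19.05588937 361.5386817 ] 2.4392203365766383
cap in tool [-59.90814342  -1.02178123 -78.24874737] up in tool [-0.93226647 -0.00272734 -0.36176206]
expected cap in tool from grasp [-55.7904476   -2.08942614 -79.76195995]
```

```bash
python3 - <<'E'
from h import *
s=ctrl.read_state();M=R.from_euler('xyz',s['tool_rot']).as_matrix()
u=M.T@[0,0,1]; cap=np.array([-58,-1.3,-79]); foot=cap-160*u
# bottle frame now: axis up, jaw axis
F0=np.c_[[0,0,1],M[:,1]-[0,0,M[2,1]],[0,0,0]]; F0[:,1]/=np.linalg.norm(F0[:,1]); F0[:,2]=np.cross(F0[:,0],F0[:,1])
rv=R.from_matrix(B@F0.T); Mt=rv.as_matrix()@M
T=BO+2*BX-Mt@foot
print('rotvec',rv.as_rotvec(),'TCP target',T,'shift',T-s['eef_pos'],Mt.round(3),R.from_matrix(Mt).as_euler('xyz'))
E
```

```text
rotvec [ 1.21663099e+00 -1.11510425e-01  1.12122026e-03] TCP target [554.07994823 213.00975482  32.64702465] shift [  62.2894545   283.19779459 -244.73108877] [[ 0.088  0.996  0.001]
 [ 0.996 -0.088  0.021]
 [ 0.021 -0.001 -1.   ]] [-3.14065964 -0.02109406  1.48258239]
```

```bash
python3 -m pendant '[[0.008,0.035,0,0.13,-0.012,0,-1],[0.016,0.07,0,0.26,-0.024,0,-1],[0.024,0.105,0,0.39,-0.036,0,-1],[0.031,0.14,-0.01,0.52,-0.048,0,-1],[0.039,0.175,-0.02,0.65,-0.06,0,-1],[0.047,0.21,-0.03,0.78,-0.072,0,-1],[0.055,0.25,-0.045,0.91,-0.084,0,-1],[0.062,0.283,-0.06,1.04,-0.096,0,-1]]'; python3 -m pendant '[[0,0,0,0.08,-0.007,0,-1],[0,0,0,0.177,-0.0155,0,-1],[0,0,0,0.177,-0.0155,0,-1],[0,0,0,0.177,-0.0155,0,-1],[0,0,0,0.177,-0.0155,0,-1]]'; python3 - <<'E'
from h import *
s=ctrl.read_state();print(s['qpos'].round(3),s['eef_pos'],s['tool_rot'],s['width'])
a=ctrl.get_image('top');b=ctrl.get_image('side')
cv2.imwrite('pics/o1.png',np.hstack([crop(a,140,150,130,130,3),crop(b,250,200,130,180,2.9)[:390]]))
E
```

```text
clock: 8.55
eef_pos: [554.9, 214.6, 216.9]
tool_rot: [-3.141, 0.152, 1.479]
force: [-1.2, -0.9, -2.9]
width: 56.5
clock: 9.05
eef_pos: [554.4, 214.2, 217.5]
tool_rot: [-3.14, -0.02, 1.48]
force: [-0.2, -0.3, -1.3]
width: 56.4
[-0.695  0.552  0.463  1.665 -0.308  0.989 -0.211] [554.4112638  214.180603   217.48156079] [-3.14020607 -0.02010246  1.48036422] 56.440140414944466
```

View pics/o1.png

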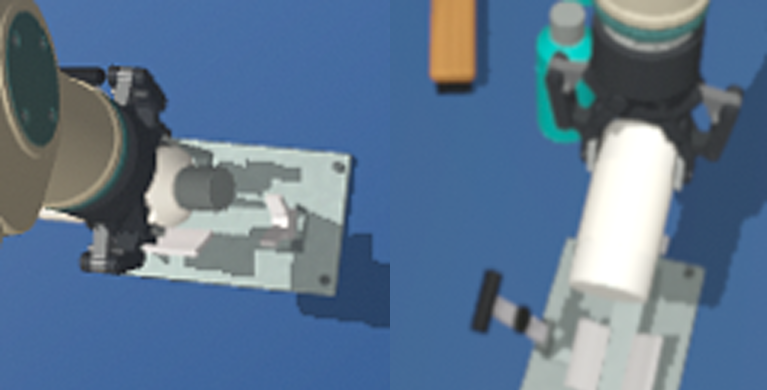

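```bash
python3 - <<'E'
from h import *
s=ctrl.read_state();M=R.from_euler('xyz',s['tool_rot']).as_matrix()
u=np.array([-.932,-.003,-.362]);cap=np.array([-58,-1.3,-79]);foot=cap-160*u
c,f=M@cap+s['eef_pos'],M@foot+s['eef_pos'];print('bed',tobed(c),tobed(f))
top=lambda X:(proj('top',X)-[140,150])*3; sd=lambda X:(proj('side',X)-[250,200])*2.9+[390,0]
ax=(c-f)/160; n=np.cross(ax,[0,0,1]);n/=np.linalg.norm(n);m=np.cross(n,ax)
print('cap top',top(c),'rim',top([c+16*n,c-16*n,c-30*ax+16*n,c-30*ax-16*n]).round())
print('foot side',sd(f),'rim',sd([f+29*n,f-29*n,f+29*m,f-29*m]).round())
print('axis side at 90', sd([f+ax*60+29*n,f+ax*60-29*n]).round())
E
```

```text
bed [223.48235392   0.2376851  174.71436382] [ 63.50834622   0.4273971  174.60449357]
cap top [[220.59536856 189.96659678]] rim [[218. 213.]
 [224. 167.]
 [182. 211.]
 [188. 166.]]
foot side [[605.88157253 291.53175105]] rim [[646. 300.]
 [566. 283.]
 [604. 283.]
 [608. 299.]]
axis side at 90 [[664. 219.]
 [586. 203.]]
```

The bottle is over the cradle, cap pointing to the notch (top crop cap (175–235,187), foot at side crop (608,290)). Both agree with the prediction within about 4 mm, so I descend.

```bash
python3 -m pendant '[[0,0.001,-0.035,0,0,0,-1],[0,0.001,-0.07,0,0,0,-1],[0,0.001,-0.105,0,0,0,-1],[0,0.001,-0.135,0,0,0,-1],[0,0.001,-0.155,0,0,0,-1],[0,0.001,-0.163,0,0,0,-1],[0,0.001,-0.163,0,0,0,-1],[0,0.001,-0.163,0,0,0,-1]]'; python3 -m pendant '[[0,0,-0.004,0,0,0,-1],[0,0,-0.008,0,0,0,-1],[0,0,-0.008,0,0,0,-1]]';python3 -m pendant '[[0,0,-0.003,0,0,0,-1],[0,0,-0.006,0,0,0,-1],[0,0,-0.006,0,0,0,-1]]'
```

```text
clock: 9.95
eef_pos: [556.0, 215.3, 56.6]
tool_rot: [3.139, -0.023, 1.48]
force: [1.1, -0.2, -1.5]
width: 56.2
clock: 10.25
eef_pos: [555.0, 214.8, 47.8]
tool_rot: [3.141, -0.022, 1.48]
force: [-1.0, -0.4, -1.9]
width: 56.4
clock: 10.55
eef_pos: [554.8, 214.6, 41.4]
tool_rot: [3.141, -0.022, 1.479]
force: [-0.2, 0.4, -2.5]
width: 56.2
```

```bash
for i in 1 2; do python3 -m pendant '[[0,0,-0.002,0,0,0,-1],[0,0,-0.004,0,0,0,-1],[0,0,-0.004,0,0,0,-1]]' | grep -E 'eef|force'; done
```

```text
eef_pos: [554.9, 214.6, 37.5]
force: [0.4, 0.7, -1.8]
eef_pos: [554.9, 215.0, 33.8]
force: [-0.4, 1.0, -1.3]
```

```bash
python3 - <<'E'
from h import *
s=ctrl.read_state();print(s['eef_pos'],s['force'],s['torque'])
a=ctrl.get_image('top');b=ctrl.get_image('side')
cv2.imwrite('pics/s1.png',np.hstack([crop(a,150,160,110,100,3.5),crop(b,280,260,90,100,3.5)]))
E
```

```text
[554.90477117 215.00061672  33.75825934] [-0.36037558  1.04567422 -1.31441386] [ 0.08106866  0.16097594 -0.0113948 ]
```

View pics/s1.png

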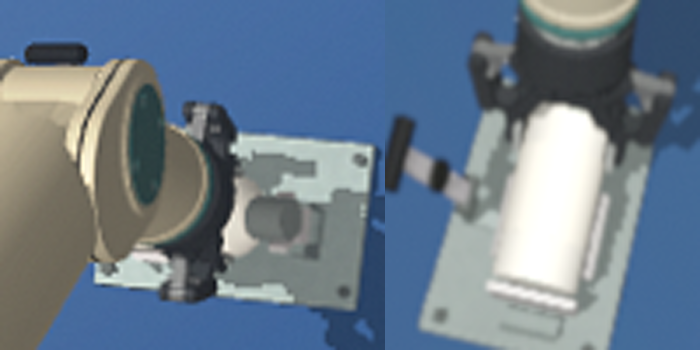

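Foot is just behind the end plate (side crop (535,285)) and the cap is over the notch (top crop (275,220)). I keep lowering until contact.

```bash
for i in 1 2; do python3 -m pendant '[[0,0,-0.001,0,0,0,-1],[0,0,-0.002,0,0,0,-1],[0,0,-0.002,0,0,0,-1]]' | grep -E 'eef|force'; done
```

```text
eef_pos: [554.9, 214.8, 33.2]
force: [-4.7, -0.9, 10.6]
eef_pos: [554.9, 214.9, 33.0]
force: [-8.5, -2.5, 25.6]
```

```bash
python3 -m pendant '[[0,0,0.002,0,0,0,-1],[0,0,0.003,0,0,0,-1],[0,0,0.003,0,0,0,0.4],[0,0,0.003,0,0,0,1],[0,0,0.003,0,0,0,1],[0,0,0.003,0,0,0,1],[0,0,0.003,0,0,0,1],[0,0,0.003,0,0,0,1]]'; python3 -m pendant '[[0,-0.005,0.04,0,0,0,1],[0,-0.01,0.08,0,0,0,1],[0,-0.02,0.12,0,0,0,1],[0,-0.06,0.16,0,0,0,1],[0,-0.1,0.2,0,0,0,1],[0,-0.15,0.2,0,0,0,1],[0,-0.15,0.2,0,0,0,1]]'; python3 - <<'E'
from h import *
a=ctrl.get_image('top');b=ctrl.get_image('side')
cv2.imwrite('pics/r1.png',np.hstack([crop(a,150,160,110,100,3.5),crop(b,280,260,90,100,3.5)]))
E
```

```text
clock: 12.65
eef_pos: [555.3, 214.7, 32.7]
tool_rot: [3.141, -0.022, 1.48]
force: [0.7, 0.4, 0.1]
width: 85.3
clock: 13.35
eef_pos: [556.2, 57.2, 235.5]
tool_rot: [3.136, -0.019, 1.471]
force: [-0.6, -0.6, -0.5]
width: 85.3
```

View pics/r1.png

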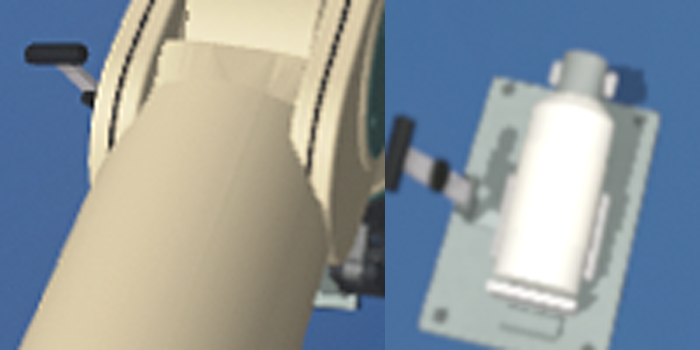

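Side view: the bottle lies in the V with its cap in the notch and its foot at the end plate, and the fingers are clear. Next I shut the fingers, go behind the handle (+x side) and push it over.

```bash
python3 -m pendant '[[0.04,0.03,0,0,0,0,-1],[0.08,0.06,0,0,0,0,-1],[0.11,0.1,0,0,0,0,-1],[0.136,0.14,0,0,0,0,-1],[0.136,0.18,0,0,0,0,-1],[0.136,0.22,0,0,0,0,-1],[0.136,0.247,0,0,0,0,-1],[0.136,0.247,0,0,0,0,-1]]'; python3 - <<'E'
from h import *
s=ctrl.read_state();print(s['qpos'].round(2),s['eef_pos'],s['tool_rot'])
# measure bottle from side: cap top and handle
b=ctrl.get_image('side');a=ctrl.get_image('top')
H=BO+B@[45,54,36]
for th in(1.92,): 
    X=H+106*(-np.cos(th)*BY+np.sin(th)*BZ);print('tip',X,proj('side',X),proj('top',X))
for n,i in(('side',b),('top',a)):
    m=(i.max(2)<60).astype(np.uint8);k,l,st,c=cv2.connectedComponentsWithStats(m)
    print(n,[(st[j].tolist(),c[j].round(1).tolist()) for j in range(1,k) if st[j][4]>25])
cv2.imwrite('pics/h1.png',np.hstack([crop(a,120,130,110,100,3.5),crop(b,250,230,110,100,3.5)]))
E
```

```text
clock: 14.25
eef_pos: [687.7, 322.0, 230.0]
tool_rot: [-3.138, -0.027, 1.49]
force: [-0.7, 0.0, -0.5]
width: 0.4
[-0.66  0.81  0.44  1.11 -0.36  1.28 -0.32] [687.68080525 321.98011761 229.96781883] [-3.13782022 -0.02654884  1.49043065]
tip [651.66727859 301.19453845 197.81550008] [[282.71279142 303.38488236]] [[166.15116223 175.39691275]]
side [([230, 236, 59, 55, 1208], [260.8, 264.5]), ([279, 294, 9, 20, 90], [282.9, 303.5])]
top [([107, 114, 43, 56, 897], [134.0, 143.0]), ([157, 173, 18, 5, 67], [165.4, 175.1]), ([174, 186, 8, 5, 26], [177.3, 188.2])]
```

```bash
python3 -m pendant '[[0.004,-0.01,0,0,0,0,-1],[0.004,-0.018,0,0,0,0,-1],[0.004,-0.018,-0.03,0,0,0,-1],[0.004,-0.018,-0.065,0,0,0,-1],[0.004,-0.018,-0.098,0,0,0,-1],[0.004,-0.018,-0.098,0,0,0,-1],[0.004,-0.018,-0.098,0,0,0,-1]]'; python3 - <<'E'
from h import *
i=ctrl.get_image('side');m=(i.max(2)<60).astype(np.uint8);k,l,st,c=cv2.connectedComponentsWithStats(m)
print([(st[j].tolist(),c[j].round(1).tolist()) for j in range(1,k) if st[j][4]>25])
s=ctrl.read_state();print(proj('side',s['eef_pos']),proj('side',s['eef_pos']+[0,0,36]))
E
```

```text
clock: 15.05
eef_pos: [695.7, 292.0, 135.4]
tool_rot: [3.14, -0.021, 1.478]
force: [0.6, -0.5, 1.6]
width: -0.2
[([236, 255, 52, 59, 963], [266.1, 281.8])]
[[264.87459071 311.09431447]] [[263.83452123 302.90423334]]
```

```bash
python3 -m pendant '[[0,0.011,0,0,0,0,-1],[-0.01,0.011,0,0,0,0,-1],[-0.02,0.011,0,0,0,0,-1],[-0.03,0.011,0,0,0,0,-1],[-0.04,0.011,0,0,0,0,-1],[-0.05,0.011,0,0,0,0,-1],[-0.06,0.011,0,0,0,0,-1]]'; python3 -m pendant '[[-0.012,0,0,0,0,0,-1],[-0.024,0,0,0,0,0,-1],[-0.036,0,0,0,0,0,-1],[-0.048,0,0,0,0,0,-1]]';  python3 - <<'E'
from h import *
i=ctrl.get_image('side');m=(i.max(2)<60).astype(np.uint8);k,l,st,c=cv2.connectedComponentsWithStats(m)
print([(st[j].tolist(),c[j].round(1).tolist()) for j in range(1,k) if st[j][4]>25])
H=BO+B@[45,54,36]
for th in(1.92,1.57,1.3,1.0,.5,0): 
    X=H+106*(-np.cos(th)*BY+np.sin(th)*BZ);print('tip',th,X.round(),proj('side',X).round(),proj('top',X).round())
E
```

```text
clock: 15.8
eef_pos: [636.4, 306.5, 137.3]
tool_rot: [3.137, -0.025, 1.481]
force: [0.5, 0.6, 0.5]
width: -0.3
clock: 16.2
eef_pos: [588.1, 306.3, 137.0]
tool_rot: [3.137, -0.025, 1.48]
force: [-0.0, -0.3, -0.1]
width: -0.0
[([267, 229, 11, 3, 31], [271.7, 229.9]), ([287, 271, 51, 52, 849], [315.8, 294.3])]
tip 1.92 [652. 301. 198.] [[283. 303.]] [[166. 175.]]
tip 1.57 [616. 307. 204.] [[299. 307.]] [[162. 190.]]
tip 1.3 [587. 308. 200.] [[312. 310.]] [[161. 202.]]
tip 1.0 [558. 306. 188.] [[325. 314.]] [[163. 215.]]
tip 0.5 [521. 296. 152.] [[342. 320.]] [[172. 232.]]
tip 0 [507. 280. 104.] [[348. 325.]] [[185. 239.]]
```

```bash
python3 -m pendant '[[-0.012,0,-0.002,0,0,0,-1],[-0.024,0,-0.004,0,0,0,-1],[-0.036,0,-0.006,0,0,0,-1],[-0.045,0,-0.008,0,0,0,-1],[-0.045,0,-0.008,0,0,0,-1],[-0.045,0,-0.008,0,0,0,-1],[-0.045,0,-0.008,0,0,0,-1],[-0.045,0,-0.008,0,0,0,-1]]';  python3 - <<'E'
from h import *
i=ctrl.get_image('side');cv2.imwrite('pics/f1.png',crop(i,260,230,120,130,4));m=(i.max(2)<60).astype(np.uint8);k,l,st,c=cv2.connectedComponentsWithStats(m)
print([(st[j].tolist(),c[j].round(1).tolist()) for j in range(1,k) if st[j][4]>25])
E
```

```text
clock: 17.05
eef_pos: [543.0, 304.6, 127.0]
tool_rot: [3.14, -0.022, 1.479]
force: [-0.5, 0.4, -0.8]
width: 0.1
[([267, 229, 11, 3, 31], [271.7, 229.9]), ([317, 279, 43, 40, 656], [337.7, 297.4]), ([344, 316, 8, 19, 76], [347.9, 325.4])]
```

The dark handle blob is now at side (347.9,325.4), which is the position predicted for θ = 0 (348,325), so the arm fell shut. I retreat and verify.

```bash
python3 -m pendant '[[0,0,0.04,0,0,0,-1],[0,0,0.09,0,0,0,-1],[-0.02,-0.04,0.13,0,0,0,-1],[-0.04,-0.09,0.13,0,0,0,-1],[-0.06,-0.14,0.13,0,0,0,-1],[-0.08,-0.19,0.13,0,0,0,-1],[-0.08,-0.24,0.13,0,0,0,-1],[-0.08,-0.29,0.13,0,0,0,-1]]';python3 -m pendant '[[0,-0.05,0,0,0,0,-1],[0,-0.1,0,0,0,0,-1],[0,-0.14,0,0,0,0,-1],[0,-0.14,0,0,0,0,-1],[0,-0.14,0,0,0,0,-1]]';  python3 - <<'E'
from h import *
b=ctrl.get_image('side');a=ctrl.get_image('top');cv2.imwrite('pics/f2.png',np.hstack([crop(a,150,160,110,100,3.6),crop(b,270,260,100,100,3.6)]))
for n,i in(('side',b),('top',a)):
    m=(i.max(2)<60).astype(np.uint8);k,l,st,c=cv2.connectedComponentsWithStats(m)
    print(n,[(st[j].tolist(),c[j].round(1).tolist()) for j in range(1,k) if st[j][4]>25])
H=BO+B@[45,54,36]
for th in(-.1,0,.12): 
    X=H+106*(-np.cos(th)*BY+np.sin(th)*BZ);print('tip',th,proj('side',X).round(1),proj('top',X).round(1))
c=BO+160*BX; print('pred cap/foot crop',(proj('top',c)-[150,160])*3.6,(proj('side',c)-[270,260])*3.6+[396,0],(proj('side',BO)-[270,260])*3.6+[396,0])
E
```

```text
clock: 17.9
eef_pos: [461.8, 31.4, 257.2]
tool_rot: [3.14, -0.023, 1.48]
force: [1.2, 0.7, -0.2]
width: 0.1
clock: 18.4
eef_pos: [462.6, -108.1, 256.9]
tool_rot: [3.141, -0.022, 1.476]
force: [-0.1, 0.6, -1.0]
width: -0.3
side [([379, 99, 32, 32, 283], [394.7, 117.6]), ([267, 229, 11, 3, 26], [271.6, 229.7]), ([345, 317, 7, 18, 49], [348.0, 325.1])]
top [([315, 148, 41, 9, 43], [335.2, 152.2]), ([328, 201, 19, 35, 37], [337.2, 217.1]), ([0, 213, 13, 9, 59], [6.6, 216.5]), ([176, 236, 16, 6, 64], [183.3, 239.1])]
tip -0.1 [[347.6 325.9]] [[187.2 239.7]]
tip 0 [[347.8 325.2]] [[184.5 239.5]]
tip 0.12 [[347.5 324.3]] [[181.3 238.7]]
pred cap/foot crop [[299.43521365 226.98598813]] [[637.07624412  59.62987525]] [[584.11438705 293.42746808]]
```

View pics/f2.png

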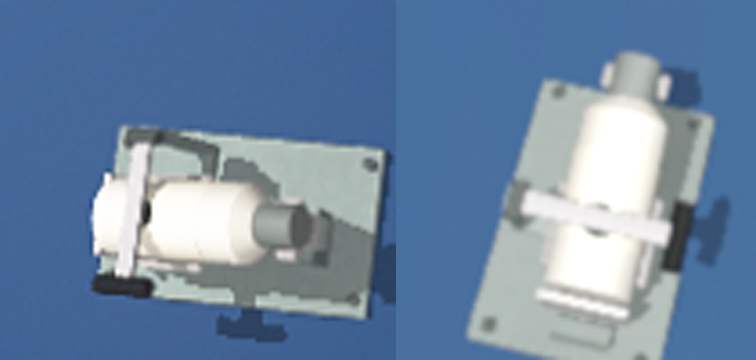

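The bottle is seated: cap end at top crop (300,226), predicted (299,227). The arm lies across it with the pad on it, θ ≈ 0.0 to 0.05. Handing in.

```bash
python3 -c "
from cell import ctrl;print(ctrl.finish_job())"
```

```text
the job is handed in; nothing more can be done
None
```

The bottle is lying in the cradle with its cap in the notch and its foot at the end plate. It is released, and the hold-down arm is shut with its pad on it. I handed the job in at about 18.5 s of the 61 s allowed; no verdict is reported.

- **First grasp missed:** the real fingertips sit about 36 mm behind the reported tool point. The first close squeezed the bottle about 18 mm along the table, still upright. I measured the offset in both cameras, and the second grasp held (56 mm opening).
- **Laying it down:** I tilted the bottle 70°, lowered it until contact (about 26 N at the wrist), then opened the fingers. The fingers then pushed the hold-down past upright, and it fell shut under its own weight.
- **Last checks:**
  - The cap's end appeared within a pixel or two of where a seated bottle should show it.
  - The handle position puts the hold-down joint at about 0 rad from the side view and 0.05 rad from the top view, inside the −0.1 to 0.12 limit.
  - The gripper was well clear of everything.
- **Not measured:**
  - I did not re-measure the tin, spray bottle and brush at the end. All robot motion stayed clear of them.
  - Picture count was 12, the maximum.

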